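# Lever up the grip cover and hold the sprung hood of the instrument case

### The job

Pick up the flat steel lifter and use its blade (not the gripper's fingers) to lever up the small cover on the hood of the instrument case until it falls back open, then lay the lifter flat on the bench again. Pinch the grip fin that was under the cover, raise the sprung hood just past its balance point at about 52 degrees without letting it fly right open, then ease it back and finish while still gripping the fin, holding the hood still some 8 degrees below the balance point, so that it would drop shut by itself if let go. Leave the other things on the bench where they are.

Things in the scene. Friction and masses are not known exactly. Their poses are not given: they have to be found in the camera images.
- case: Instrument case fixed to the bench, not movable: violet open-topped base 200 (x) by 160 (y) by 55 mm high with an aluminium hood on it, 117 mm high in all when shut. Origin: centre of the base's underside, on the bench; x points from the front (the side of cover lip and fin, towards the robot) to the hinge at the rear, z up
- hood_angle (a joint): Angle of the hood (rad): 0 shut, grows as its front rises, stop at 1.4. Turns about a level axis along the case's y at hood, at the rear. Sprung over-centre: below its balance point of 0.90 rad (52 degrees) it drops shut, above it it swings open by itself. Force at the fin: 3.5 N shut, none at 0.90, 3 N at 1.3. Finish between 0.64 and 0.86, best 0.76
- hood: Aluminium hood. Origin: on its hinge axis, mid-width, 100 mm behind (+x) the case's origin, 57 mm above the bench. Its axes turn with it; when shut they are the case's. In these axes the hood's main part has its top at z = 58 mm from x = -129 to 0; before it (x -201 to -129) is a lower shelf, 160 mm wide, top at z = 16 mm, open at its sides, with a 4 mm front wall 26 mm high
- hood_slot (a point): Middle of the slot for the blade, at the front of the hood: 16 mm high, between the front wall's top (8 mm below this point) and the cover's underside (8 mm above it when shut), 120 mm wide. At x = -199, y = 0, z = 50 mm in the axes of hood; 107 mm above the bench when shut
- fin (a point): Grip fin: upright steel plate in the middle of the hood's shelf, under the cover; 28 mm along x, 12 mm thick along y (pinch across y from above; it may pivot between the fingers as the hood turns), 34 mm tall. The point is where to pinch it, 26 mm above its foot, at x = -163, y = 0, z = 42 mm in the axes of hood. 70 mm free on each side, 20 mm before and behind it
- cover_angle (a joint): Angle of the small cover relative to the hood (rad): 0 shut, grows as its lip rises, stop at 2.8 (folded back over the hood). No spring: it falls shut below about 1.5 rad and falls open by itself beyond about 1.65; needs about 0.3 N at the lip
- cover: The cover: flat steel plate 79 mm long (x), 120 wide (y), 4 thick, level with the hood's top, over the fin. Origin: on its hinge axis (along y) at mid-thickness, at x = -127, y = 0, z = 60 mm in the axes of hood (117 mm above the bench); the plate runs to x = -79 mm in its own axes, z is up when shut. No touching with the fingers before it stands upright
- cover_lip (a point): Middle of the cover's free front edge, at mid-thickness. When shut it overhangs the hood's front wall by 5 mm; the blade goes in under it, at most 25 mm deep before it meets the fin
- lifter: Loose steel lifter, about 90 g, flat on the bench left or right of the case: square grip bar 90 mm long, 14 wide, 16 high, then a flat blade 60 mm long, 18 wide, 3 thick, at mid-height. Origin: on the underside near its balance point, where to pinch it across y; x points to the blade's tip, bar from x = -57 to 33 mm, z up. A round-handled, thin-nosed handpiece lies on the other side
- lifter_tip (a point): Middle of the end of the lifter's blade: 93 mm along x from the lifter's origin, 8 mm above its underside
- handpiece: Loose bystander: round-handled steel handpiece with a thin nose, 170 mm long, lying on the bench; origin on its underside, 60 mm from the handle's end
- bottle: Loose bystander: white bottle, 72 mm across, 190 mm tall; origin under its centre
- dish: Loose bystander: low steel bowl, 110 mm across, 40 mm high; origin under its centre
- jar: Loose bystander: lidded glass jar, 56 mm across, 70 mm tall; origin under its centre
- specula: Loose bystander: small steel ear funnel standing on its wide end, 32 mm across, 42 mm tall; origin under its centre
- beaker: Loose bystander: steel beaker, 64 mm across, 70 mm tall; origin under its centre
Mind the look-alikes: they are no part of the job. What is shaped like the lifter but orange is not meant.

How it is judged:
By the outcome, as a careful person would: the job done as asked, in the order asked, and still so for the second after the job is handed in, while the arm keeps its last pose, push and grip.
It also fails if it takes over 67 s, if anything falls off the work surface, if the arm or the gripper's body presses on something with over 40 N, if the wrist force passes 120 N, or if a joint passes its speed limit or range.

### The arm

A 7-joint arm with a two-finger parallel gripper is mounted at the origin on the work surface. World frame = base frame: x ahead of the robot, y to its left, z up, the work surface at z = 0. Lengths are in m, angles in degrees, forces in N, time in s.
With the tool pointing down it reaches from about 0.4 to 0.9 m from the base axis. Payload 5.6 kg.
Tool frame: the origin (TCP) lies at the very end of the fingers, on their centre line; the grasp point (between the pads) lies 19 mm behind it; z points along the fingers, y is the direction in which the jaws open and shut (so a half turn about z gives the same grasp; the last joint's range is limited). The gripper opens to 92 mm and grips with 3 to 60 N. Pads are 20 mm wide; open, the fingers measure 128 mm over their backs; the gripper's body (75 mm by 189 mm) begins 69 mm behind the grasp point.
Start: joints at [74.026, 26.786, -0.665, 91.828, 0.344, 61.387, -3.226], TCP at [0.152, -0.632, 0.215] pointing down, gripper open.
Joint ranges: [-144.91, 144.91], [-17.63, 115.5], [-89.93, 88.59], [15.96, 139.68], [-74.01, 254.01], [8.47, 105.57], [-167.45, 167.45]. Speed limits (degrees/s): [147.25, 147.25, 180, 180, 180, 180, 180].

### API

Orientations are given as a 3x3 rotation matrix whose columns are the frame's x, y, z axes.
In Python, from rig import robot gives the robot as it stands.
- The arm moves only by the tool apply_moves, never from a script. Its argument "deltas" is a list of rows, each a list of 3 entries, a list of its own where there are three numbers: the closure, from 0 (fully open) to 1 (shut), then the shift along the tool's x, y, z as a fraction of full scale, then the turn, a rotation vector about the tool's x, y, z as a fraction of full scale. A call has 1 to 8 rows; each row is the pose to reach, as a shift and turn from the pose commanded when the call began, along the tool's axes at that moment; what a row does not reach only later rows make up. Full scale, the value 1, is 300 mm for a shift and pi/2 rad for a turn. A row lasts 1/10 s, in which the tool goes at most 50 mm and 8.59 degrees, less where a joint would pass 70% of its speed; a pose out of reach is approached as far as the arm can. A call with a number of a shift or a turn outside -1 to 1 is refused whole. A call with a gripper value outside its range is refused whole. The fingers move at their own pace and stop on an object; the grip force is fixed at half the most. Time passes only in rows, so rows that repeat a pose let the fingers close. It gives the time, the measured TCP pose, the force and the opening at its end, in the units of the state.
- robot.state(): the state, without advancing time (a new reading comes with each control period).
- robot.capture(name): name is "scene" or "top"; returns the picture (480x640x3 uint8, red, green, blue); there is no depth.
- robot.camera_params(name): a dict with "K" (3x3 intrinsics, pixels), "camera_from_world" (4x4, takes a point from world to camera coordinates). Camera axes: x right, y down, z forward; pixel columns grow to the right and rows downward; lengths in m; the calibration is good to about 2 mm. A picture is of the moment at which its call begins. camera_params takes no time and is no camera call.
- robot.job_done(): hands the job in, once; it reports no verdict.
The state is a dict: "time_s": time; "joints": joint angles; "joint_vel": joint speeds; "joint_torque": joint torques, N m; "tool_pos": TCP position; "ee_rot": TCP orientation; "force": force on the tool from outside, world axes, zero at the start; "torque": the same for the moment, N m; "grip_width": finger opening in m.
Only numpy, scipy, OpenCV 4.12 (cv2) and the standard library are available. Lean on these libraries where they do the work, as an engineer would, in place of code of your own. Each camera call takes 0.05 s, during which the arm holds its last target.

## Working session

There is one attempt and no reset: what is moved stays moved. The work goes in short steps, Python scripts to look and compute and a tool call to move; the robot and the scene stay as the last step left them, time stands still between calls to the robot, and variables do not carry over. Pictures are saved under pics/ and viewed, and the job is handed in when it is done.

Besides the shell and the picture viewer there is one more tool, called after ">>>" as name(argument=value, ...), one argument or row to a line, values as JSON. apply_moves: Moves the arm, as the interface text tells. Its arguments: {"type":"object","properties":{"deltas":{"type":"array","items":{"type":"array"}}},"required":["deltas"]}

```bash
ls; mkdir -p pics; python3 - <<'E'
from rig import robot
import cv2,json
for n in ("scene","top"):
    im=robot.capture(n); cv2.imwrite(f"pics/{n}0.png",im[:,:,::-1])
    p=robot.camera_params(n); print(n,p["K"],p["camera_from_world"])
s=robot.state(); print(s)
E
```

```text
pics
scene [[515.39506797   0.         318.5540876 ]
 [  0.         515.39506797 242.07172716]
 [  0.           0.           1.        ]] [[-0.13549489  0.99061418 -0.01801898  0.1251892 ]
 [ 0.7034519   0.08337829 -0.70583531 -0.36366804]
 [-0.69770807 -0.10831256 -0.70814676  1.51496922]
 [ 0.          0.          0.          1.        ]]
top [[586.95287839   0.         319.32377353]
 [  0.         586.95287839 236.42858793]
 [  0.           0.           1.        ]] [[ 0.00603709 -0.99998016 -0.00179572 -0.02092311]
 [-0.98122362 -0.00557765 -0.19279288  0.59400896]
 [ 0.19277904  0.00292591 -0.98123783  1.54673788]
 [ 0.          0.          0.          1.        ]]
{'time_s': 0.1, 'joints': array([74.02754115, 26.82978794, -0.66384037, 91.87305177,  0.34553529,
       61.38730789, -3.22406286]), 'joint_vel': array([-0.01500686, -0.06301286, -0.07109335, -0.2202179 , -0.07836857,
        0.0588735 ,  0.05430376]), 'joint_torque': array([ 1.31535711e-03, -5.21652174e+01, -1.22293696e-02, -2.44366926e+01,
       -5.67881064e-02,  1.41115539e-02,  3.14146200e-05]), 'tool_pos': array([ 0.15163476, -0.63154758,  0.21376755]), 'ee_rot': array([[ 9.72342506e-01,  2.33558986e-01, -5.00974336e-04],
       [ 2.33559477e-01, -9.72341427e-01,  1.45628346e-03],
       [-1.46990014e-04, -1.53301361e-03, -9.99998814e-01]]), 'force': array([-0.49153166, -0.21053389,  0.33498805]), 'torque': array([-0.01032174,  0.01276643,  0.02771998]), 'grip_width': 0.09196231617026475}
```

View pics/scene0.png

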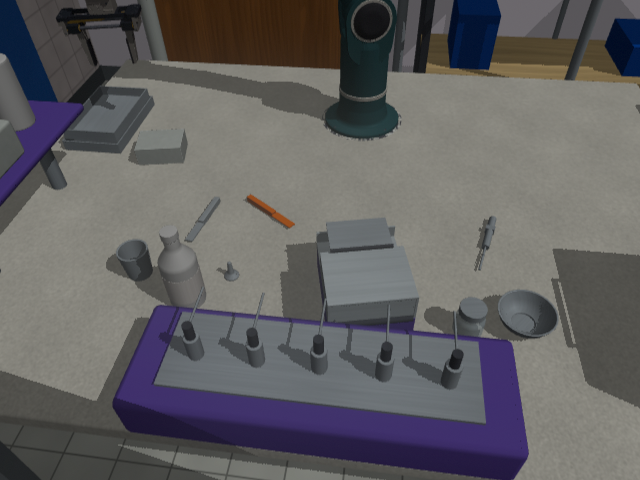

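View pics/top0.png

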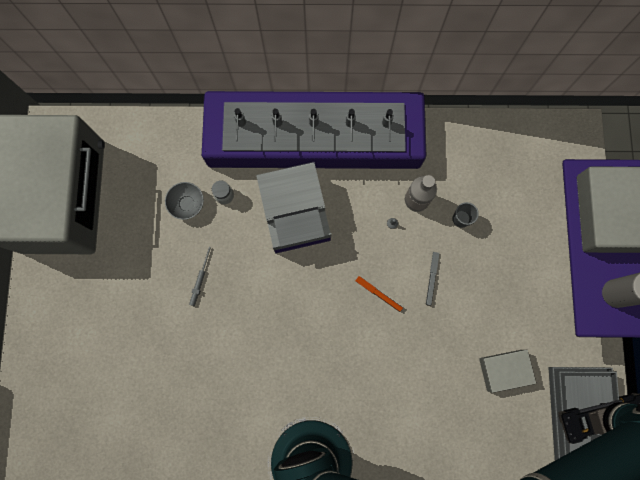

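The lifter could be confused with three things in the top view: the grey bar (433,279), the orange look-alike (380,294) and the round handpiece (202,277). The grey flat bar fits the description, so I'll check it in a close crop.

```bash
python3 - <<'E'
import cv2,numpy as np
t=cv2.imread("pics/top0.png");s=cv2.imread("pics/scene0.png")
a=cv2.resize(t[240:320,390:470],(400,400),interpolation=cv2.INTER_CUBIC)
b=cv2.resize(s[180:260,165:245],(400,400),interpolation=cv2.INTER_CUBIC)
cv2.imwrite("pics/crop1.png",np.hstack([a,b]))
a=cv2.resize(t[155:260,245:345],(400,420),interpolation=cv2.INTER_CUBIC)
b=cv2.resize(s[210:335,310:420],(370,420),interpolation=cv2.INTER_CUBIC)
cv2.imwrite("pics/crop2.png",np.hstack([a,b]))
E
```

```text
(no output)
```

View pics/crop1.png

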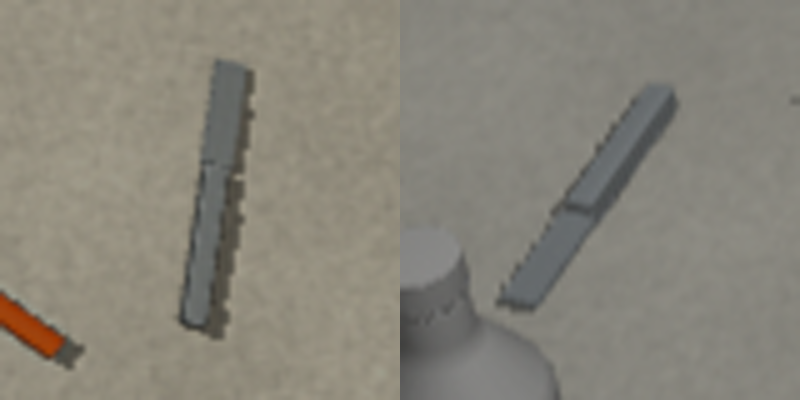

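View pics/crop2.png

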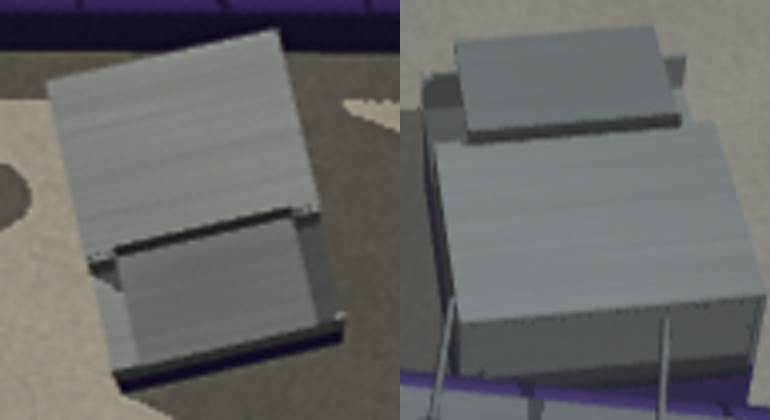

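```bash
cat > h.py <<'E'
import numpy as np
from rig import robot
def ray(cam,uv,z):
    p=robot.camera_params(cam);K=np.array(p["K"]);T=np.array(p["camera_from_world"])
    R=T[:3,:3];c=-R.T@T[:3,3];d=R.T@np.linalg.inv(K)@np.array([uv[0],uv[1],1.])
    return (c+d*(z-c[2])/d[2])
def proj(cam,X):
    p=robot.camera_params(cam);K=np.array(p["K"]);T=np.array(p["camera_from_world"])
    q=K@(T[:3,:3]@np.asarray(X,float)+T[:3,3]);return q[:2]/q[2]
E
python3 - <<'E'
from h import *
np.set_printoptions(precision=4,suppress=True)
t=lambda x,y:(390+x/5-.4,240+y/5-.4)
s=lambda x,y:(165+x/5-.4,180+y/5-.4)
for n,cam,uv,z in [("tip","top",t(233,64),.0095),("barfront","top",t(215,165),.016),("tail","top",t(197,322),.016),
 ("tip","scene",s(118,304),.0095),("barfront","scene",s(182,208),.016),("tail","scene",s(258,88),.016)]:
    print(n,cam,ray(cam,uv,z)[:2])
T=lambda x,y:(245+x/4-.4,155+y/4-.4)
S=lambda x,y:(310+x/3.36-.4,210+y/3.36-.4)
for n,f,cam in (("top",T,"top"),("sc",S,"scene")):
    if n=="top":
        pts=dict(mRL=(47,82,.115),mRR=(277,29,.115),mFR=(320,212,.115),mFL=(90,262,.115),cFL=(137,364,.119),cFR=(318,322,.119),cRL=(117,255,.119),cRR=(295,221,.119))
    else:
        pts=dict(mFR=(36,143,.115),mFL=(317,122,.115),mRL=(364,296,.115),mRR=(57,320,.115),cFR=(55,42,.119),cFL=(253,27,.119),cRR=(68,131,.119),cRL=(281,115,.119))
    P={k:ray(cam,f(*v[:2]),v[2]) for k,v in pts.items()}
    for k in P: print(n,k,P[k])
    for a,b in (("mRL","mRR"),("mFL","mFR"),("mFL","mRL"),("mFR","mRR"),("cFL","cFR"),("cRL","cRR"),("cFL","cRL"),("cFR","cRR")):
        d=P[b]-P[a]; print(a,b,np.linalg.norm(d),np.degrees(np.arctan2(d[1],d[0])))
E
```

```text
tip top [ 0.5599 -0.345 ]
barfront top [ 0.5019 -0.3319]
tail top [ 0.4151 -0.3193]
tip scene [ 0.5619 -0.3438]
barfront scene [ 0.5038 -0.3307]
tail scene [ 0.4165 -0.3192]
top mRL [0.75   0.1528 0.115 ]
top mRR [ 0.7881 -0.0016  0.115 ]
top mFR [ 0.6611 -0.0312  0.115 ]
top mFL [0.6262 0.121  0.115 ]
top cFL [0.557  0.0883 0.119 ]
top cFR [ 0.5857 -0.0302  0.119 ]
top cRL [0.6301 0.1029 0.119 ]
top cRR [ 0.6539 -0.0146  0.119 ]
mRL mRR 0.15901760738667445 -76.13901144167808
mFL mFR 0.15613550450026475 -77.07312497222397
mFL mRL 0.12788446597910533 14.398086002310107
mFR mRR 0.13043539902608342 13.112429670098743
cFL cFR 0.12184279215309954 -76.36743242835354
cRL cRR 0.11987713555549476 -78.56557961999158
cFL cRL 0.0745623185696111 11.319570733695407
cFR cRR 0.06991015115620587 12.849571948734217
sc mFR [ 0.6631 -0.0302  0.115 ]
sc mFL [0.6278 0.1258 0.115 ]
sc mRL [0.7513 0.1523 0.115 ]
sc mRR [ 0.786  -0.0029  0.115 ]
sc cFR [ 0.5833 -0.0295  0.119 ]
sc cFL [0.5565 0.0862 0.119 ]
sc cRR [ 0.6554 -0.013   0.119 ]
sc cRL [0.6287 0.1052 0.119 ]
mRL mRR 0.15898691145784963 -77.39383883918461
mFL mFR 0.15996378150610016 -77.28518486817299
mFL mRL 0.12625635607258304 12.098482041432511
mFR mRR 0.1259481297387011 12.541508927443404
cFL cFR 0.11872156537148544 -76.96924220251702
cRL cRR 0.12122869367571083 -77.23367843814457
cFL cRL 0.0745913778692574 14.807977876723967
cFR cRR 0.07399624483674712 12.8816979549179
```

The crop shows the grey flat bar. Its thin blade points up the image, tip at about (436,252) and tail at about (429,304), so this is the lifter. The orange bar stays where it is. In the second crop, the case's main-top corners and cover corners agree between the two views to about 2 mm.

```bash
cat >> h.py <<'E'
from scipy.spatial.transform import Rotation as Ro
YAW=np.radians(13.0); HO=np.array([.770,.0752,.057])
def Rt(yaw,pitch=0):  # tool down, x along yaw; pitch>0 = x axis tip up (about level axis)
    c,s=np.cos(np.radians(yaw)),np.sin(np.radians(yaw))
    R=np.array([[c,s,0],[s,-c,0],[0,0,-1.]])
    return R@Ro.from_rotvec([0,np.radians(pitch),0]).as_matrix()
def hood(x,y,z,th=0):
    c,s=np.cos(th),np.sin(th)
    # front (-x) rises with th
    X=x*c+z*s; Z=-x*s+z*c
    cy,sy=np.cos(YAW),np.sin(YAW)
    return HO+np.array([X*cy-y*sy,X*sy+y*cy,Z])
def delta(pos,R):
    st=robot.state();R0=np.array(st["ee_rot"]);p0=np.array(st["tool_pos"])
    sh=R0.T@(np.asarray(pos)-p0)/.3; rv=Ro.from_matrix(R0.T@R).as_rotvec()/(np.pi/2)
    print("shift",np.round(sh,4),"turn",np.round(rv,4),"t",st["time_s"],"w",st["grip_width"],"F",np.round(st["force"],1))
E
python3 - <<'E'
from h import *
delta([.4705,-.328,.12],Rt(-9.8))
print(hood(-206,0,60) if 0 else hood(-.206,0,.060), hood(-.163,0,.042))
E
```

```text
shift [ 1.2699 -0.7351  0.3135] turn [-0.0009  0.0003  0.259 ] t 0.1 w 0.09196231617026475 F [-0.5 -0.2  0.3]
[0.56927977 0.02886008 0.117     ] [0.61117768 0.03853298 0.099     ]
```

>>> apply_moves(
  deltas=[
    [0,[0.16,-0.09,0.02],[0,0,0.05]],
    [0,[0.32,-0.18,0.04],[0,0,0.1]],
    [0,[0.48,-0.28,0.08],[0,0,0.15]],
    [0,[0.63,-0.37,0.12],[0,0,0.2]],
    [0,[0.78,-0.46,0.16],[0,0,0.259]],
    [0,[0.93,-0.55,0.2],[0,0,0.259]],
    [0,[1,-0.62,0.24],[0,0,0.259]],
    [0,[1,-0.735,0.25],[0,0,0.259]],
  ],
)

```text
time_s: 0.9
tool_pos: [0.3956, -0.3447, 0.1383]
ee_rot: [[0.986, -0.166, 0.001], [-0.166, -0.986, 0.001], [0.001, -0.001, -1.0]]
force: [-0.6, -0.1, 0.9]
grip_width: 0.092
```

```bash
python3 - <<'E'
from h import *
delta([.4705,-.328,.10],Rt(-9.8))
E
```

```text
shift [ 0.2368 -0.0962  0.1279] turn [-0.0008 -0.0007  0.0027] t 0.9 w 0.0920012721363486 F [-0.6 -0.1  0.9]
```

>>> apply_moves(
  deltas=[
    [0,[0.12,-0.05,0.06],[0,0,0]],
    [0,[0.237,-0.096,0.128],[0,0,0]],
    [0,[0.237,-0.096,0.128],[0,0,0]],
    [0,[0.237,-0.096,0.128],[0,0,0]],
  ],
)

```text
time_s: 1.3
tool_pos: [0.4668, -0.3304, 0.1001]
ee_rot: [[0.986, -0.169, -0.002], [-0.169, -0.986, 0.001], [-0.002, -0.001, -1.0]]
force: [-0.3, -0.3, 0.6]
grip_width: 0.0921
```

```bash
python3 - <<'E'
from h import *
import cv2
a=robot.capture("top")[:,:,::-1];b=robot.capture("scene")[:,:,::-1]
a=cv2.resize(a[220:340,370:490],(400,400),interpolation=cv2.INTER_CUBIC)
b=cv2.resize(b[140:260,145:265],(400,400),interpolation=cv2.INTER_CUBIC)
cv2.imwrite("pics/above.png",np.hstack([a,b]))
delta([.4705,-.328,.003],Rt(-9.8))
E
```

```text
shift [ 0.0131 -0.0162  0.3275] turn [ 0.0003  0.0005 -0.001 ] t 1.4 w 0.09174863605309057 F [-0.7 -0.5  0.4]
```

View pics/above.png

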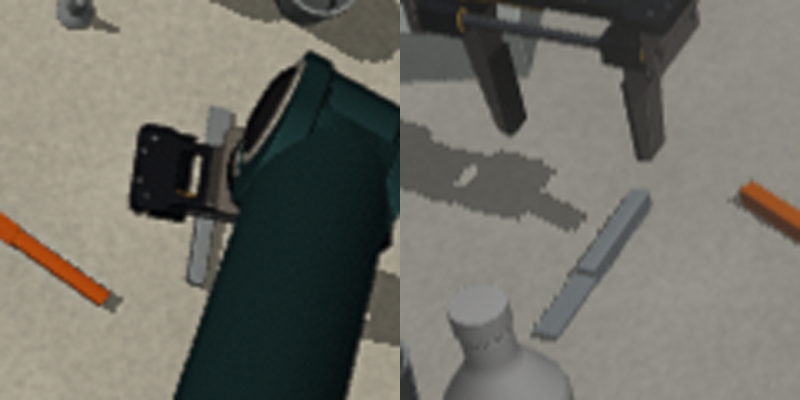

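>>> apply_moves(
  deltas=[
    [0,[0.013,-0.016,0.1],[0,0,0]],
    [0,[0.013,-0.016,0.2],[0,0,0]],
    [0,[0.013,-0.016,0.27],[0,0,0]],
    [0,[0.013,-0.016,0.3],[0,0,0]],
    [0,[0.013,-0.016,0.315],[0,0,0]],
    [0,[0.013,-0.016,0.325],[0,0,0]],
    [0,[0.013,-0.016,0.325],[0,0,0]],
    [0,[0.013,-0.016,0.325],[0,0,0]],
  ],
)

```text
time_s: 2.2
tool_pos: [0.4721, -0.3277, 0.0046]
ee_rot: [[0.985, -0.17, 0.001], [-0.17, -0.985, -0.001], [0.001, 0.001, -1.0]]
force: [-0.1, 0.4, 0.2]
grip_width: 0.0921
```

>>> apply_moves(
  deltas=[
    [0.5,[0,0,0.004],[0,0,0]],
    [0.7,[0,0,0.004],[0,0,0]],
    [0.8,[0,0,0.004],[0,0,0]],
    [0.9,[0,0,0.004],[0,0,0]],
    [1,[0,0,0.004],[0,0,0]],
    [1,[0,0,0.004],[0,0,0]],
    [1,[0,0,0.004],[0,0,0]],
    [1,[0,0,0.004],[0,0,0]],
  ],
)

```text
time_s: 3.0
tool_pos: [0.4716, -0.3272, 0.0025]
ee_rot: [[0.985, -0.17, -0.0], [-0.17, -0.985, -0.0], [-0.0, 0.0, -1.0]]
force: [1.3, -0.8, -0.1]
grip_width: 0.03
```

>>> apply_moves(
  deltas=[
    [1,[0,0,-0.02],[0,0,0]],
    [1,[0,0,-0.08],[0,0,0]],
    [1,[0,0,-0.18],[0,0,0]],
    [1,[0,0,-0.28],[0,0,0]],
    [1,[0,0,-0.38],[0,0,0]],
    [1,[0,0,-0.4],[0,0,0]],
    [1,[0,0,-0.4],[0,0,0]],
  ],
)

```text
time_s: 3.7
tool_pos: [0.4723, -0.3277, 0.1239]
ee_rot: [[0.985, -0.17, 0.002], [-0.17, -0.985, -0.002], [0.003, 0.001, -1.0]]
force: [-0.0, -0.5, -0.6]
grip_width: 0.0005
```

```bash
python3 - <<'E'
from h import *
import cv2
a=robot.capture("top")[:,:,::-1];b=robot.capture("scene")[:,:,::-1]
a=cv2.resize(a[200:320,370:490],(400,400),interpolation=cv2.INTER_CUBIC)
b=cv2.resize(b[100:220,125:245],(400,400),interpolation=cv2.INTER_CUBIC)
cv2.imwrite("pics/held.png",np.hstack([a,b]))
delta([.4705,-.328,.003],Rt(-9.8))
E
```

```text
shift [-3.000e-04  4.300e-03  3.955e-01] turn [-0.0003  0.0009 -0.    ] t 3.8 w 0.0003258418163219557 F [-0.1  0.6  0.2]
```

View pics/held.png

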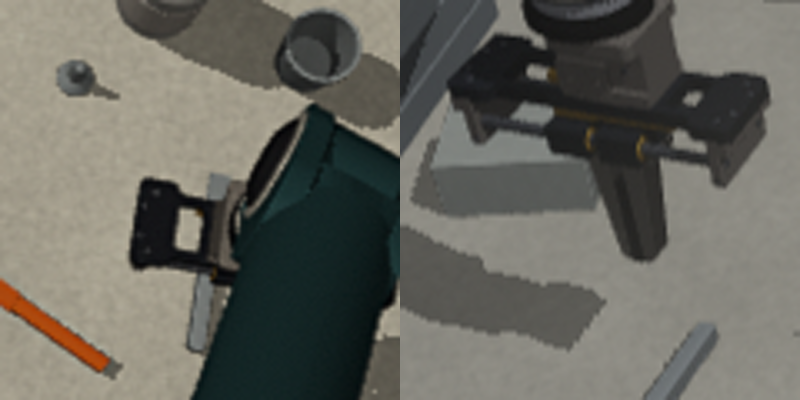

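The fingers close at about 80 mm/s, so I lifted before they had shut, and the lifter is still on the bench. I'll open again and check whether it moved.

>>> apply_moves(
  deltas=[
    [0,[-0.3,0,0],[0,0,0]],
    [0,[-0.3,0,0],[0,0,0]],
    [0,[-0.3,0,0],[0,0,0]],
    [0,[-0.3,0,0],[0,0,0]],
  ],
)

```text
time_s: 4.2
tool_pos: [0.3822, -0.3117, 0.1217]
ee_rot: [[0.985, -0.171, -0.001], [-0.171, -0.985, 0.001], [-0.001, -0.001, -1.0]]
force: [0.0, -0.4, 0.1]
grip_width: 0.0307
```

```bash
python3 - <<'E'
from h import *
import cv2
a=robot.capture("top")[:,:,::-1];b=robot.capture("scene")[:,:,::-1]
cv2.imwrite("pics/t3.png",a);cv2.imwrite("pics/s3.png",b)
a=cv2.resize(a[240:320,390:470],(400,400),interpolation=cv2.INTER_CUBIC)
b=cv2.resize(b[180:260,165:245],(400,400),interpolation=cv2.INTER_CUBIC)
cv2.imwrite("pics/c3.png",np.hstack([a,b]))
E
```

```text
(no output)
```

View pics/c3.png

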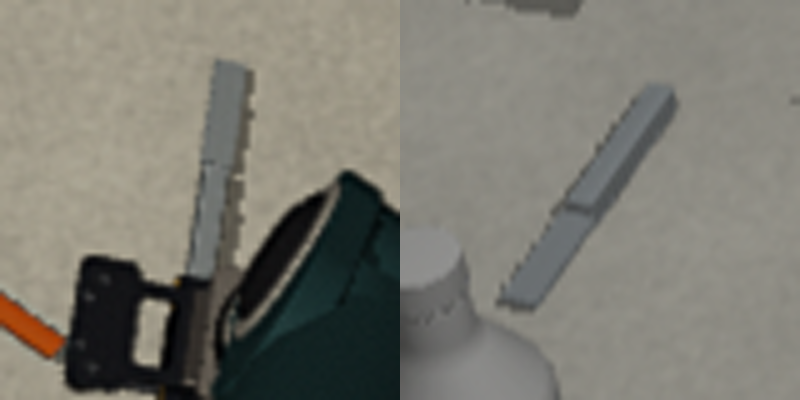

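The lifter hasn't moved: its corners sit at the same pixels in both views. I'll go back, opening the gripper fully on the way down.

>>> apply_moves(
  deltas=[
    [0,[0.15,0,0],[0,0,0]],
    [0,[0.3,0,0],[0,0,0]],
    [0,[0.3,0,0],[0,0,0]],
    [0,[0.3,0,0],[0,0,0]],
    [0,[0.3,0,0.1],[0,0,0]],
    [0,[0.3,0,0.2],[0,0,0]],
    [0,[0.3,0,0.25],[0,0,0]],
    [0,[0.3,0,0.25],[0,0,0]],
  ],
)

```text
time_s: 5.1
tool_pos: [0.4696, -0.3263, 0.0453]
ee_rot: [[0.985, -0.171, -0.004], [-0.171, -0.985, 0.003], [-0.005, -0.002, -1.0]]
force: [-0.6, -0.4, 0.4]
grip_width: 0.0919
```

```bash
python3 - <<'E'
from h import *
delta([.4705,-.328,.003],Rt(-9.8))
E
```

```text
shift [0.0046 0.0054 0.1411] turn [-0.0011  0.003  -0.0002] t 5.1 w 0.09187764218767011 F [-0.6 -0.4  0.4]
```

>>> apply_moves(
  deltas=[
    [0,[0.002,0.005,0.08],[0,0,0]],
    [0.5,[0.002,0.005,0.12],[0,0,0]],
    [0.8,[0.002,0.005,0.139],[0,0,0]],
    [1,[0.002,0.005,0.139],[0,0,0]],
    [1,[0.002,0.005,0.139],[0,0,0]],
    [1,[0.002,0.005,0.139],[0,0,0]],
    [1,[0.002,0.005,0.139],[0,0,0]],
    [1,[0.002,0.005,0.139],[0,0,0]],
  ],
)

```text
time_s: 5.9
tool_pos: [0.4723, -0.329, 0.0062]
ee_rot: [[0.985, -0.17, 0.001], [-0.17, -0.985, -0.0], [0.001, 0.0, -1.0]]
force: [0.1, -0.2, 0.6]
grip_width: 0.0382
```

>>> apply_moves(
  deltas=[
    [1,[0,0,0],[0,0,0]],
    [1,[0,0,0],[0,0,0]],
    [1,[0,0,0],[0,0,0]],
    [1,[0,0,0],[0,0,0]],
    [1,[0,0,0],[0,0,0]],
    [1,[0,0,0],[0,0,0]],
  ],
)

```text
time_s: 6.5
tool_pos: [0.472, -0.3288, 0.0058]
ee_rot: [[0.985, -0.17, -0.0], [-0.17, -0.985, 0.0], [-0.0, 0.0, -1.0]]
force: [0.5, 0.2, 1.0]
grip_width: 0.0133
```

```bash
python3 - <<'E'
from h import *
delta([.4705,-.328,.003],Rt(-9.8));print(robot.state()["tool_pos"])
E
```

```text
shift [-0.0053 -0.0018  0.0093] turn [ 0.      0.     -0.0001] t 6.5 w 0.013282384852499584 F [0.5 0.2 1. ]
[ 0.47197931 -0.32879206  0.00579022]
```

>>> apply_moves(
  deltas=[
    [1,[0,0,-0.02],[0,0,0]],
    [1,[0,0,-0.07],[0,0,0]],
    [1,[0,0,-0.16],[0,0,0]],
    [1,[0,0,-0.26],[0,0,0]],
    [1,[0,0,-0.34],[0,0,0]],
    [1,[0,0,-0.34],[0,0,0]],
  ],
)

```text
time_s: 7.1
tool_pos: [0.4744, -0.3304, 0.1124]
ee_rot: [[0.985, -0.17, 0.007], [-0.17, -0.985, -0.004], [0.007, 0.003, -1.0]]
force: [0.5, 0.2, -0.9]
grip_width: 0.0137
```

```bash
python3 - <<'E'
from h import *
import cv2
delta(hood(-.325,0,.048),Rt(13))
a=robot.capture("top")[:,:,::-1];b=robot.capture("scene")[:,:,::-1]
a=cv2.resize(a[200:320,370:490],(400,400),interpolation=cv2.INTER_CUBIC)
b=cv2.resize(b[100:260,105:265],(400,400),interpolation=cv2.INTER_CUBIC)
cv2.imwrite("pics/held2.png",np.hstack([a,b]))
E
```

```text
shift [-0.2581 -1.0802  0.0192] turn [ 0.0029 -0.0042 -0.2535] t 7.1 w 0.01371805526572969 F [ 0.5  0.2 -0.9]
```

View pics/held2.png

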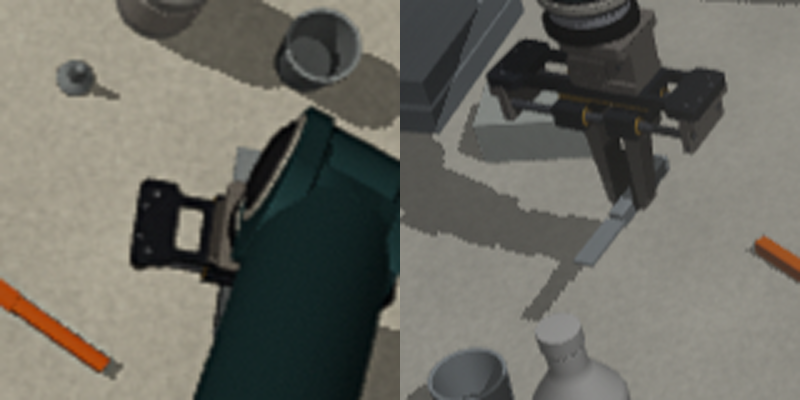

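The lifter is held, with the blade tip near scene pixel (182,205). Next I'll carry it in front of the slot.

>>> apply_moves(
  deltas=[
    [1,[-0.03,-0.1,0],[0,0,-0.03]],
    [1,[-0.06,-0.22,0],[0,0,-0.07]],
    [1,[-0.1,-0.36,0],[0,0,-0.11]],
    [1,[-0.14,-0.5,0],[0,0,-0.15]],
    [1,[-0.18,-0.64,0],[0,0,-0.19]],
    [1,[-0.22,-0.78,0],[0,0,-0.22]],
    [1,[-0.25,-0.9,0],[0,0,-0.2535]],
    [1,[-0.258,-1,0],[0,0,-0.2535]],
  ],
)

```text
time_s: 8.0
tool_pos: [0.4447, -0.0178, 0.1067]
ee_rot: [[0.974, 0.228, -0.003], [0.228, -0.974, 0.0], [-0.003, -0.001, -1.0]]
force: [1.6, -0.4, -1.5]
grip_width: 0.0136
```

>>> apply_moves(
  deltas=[
    [1,[0,0,0],[0,0,0]],
    [1,[0,0,0],[0,0,0]],
  ],
)

```text
time_s: 8.2
tool_pos: [0.4459, -0.0197, 0.1069]
ee_rot: [[0.974, 0.227, -0.002], [0.227, -0.974, -0.0], [-0.002, -0.0, -1.0]]
force: [-0.1, -0.2, -0.3]
grip_width: 0.0135
```

```bash
python3 - <<'E'
from h import *
import cv2
delta(hood(-.325,0,.048),Rt(13))
a=robot.capture("top")[:,:,::-1];b=robot.capture("scene")[:,:,::-1]
cv2.imwrite("pics/t4.png",a);cv2.imwrite("pics/s4.png",b)
a=cv2.resize(a[180:330,230:380],(400,400),interpolation=cv2.INTER_CUBIC)
b=cv2.resize(b[130:290,265:425],(400,400),interpolation=cv2.INTER_CUBIC)
cv2.imwrite("pics/pre.png",np.hstack([a,b]))
E
```

```text
shift [ 0.0405 -0.0652  0.0062] turn [-0.0003  0.0013  0.0011] t 8.2 w 0.013532398935828591 F [-0.1 -0.2 -0.3]
```

View pics/pre.png

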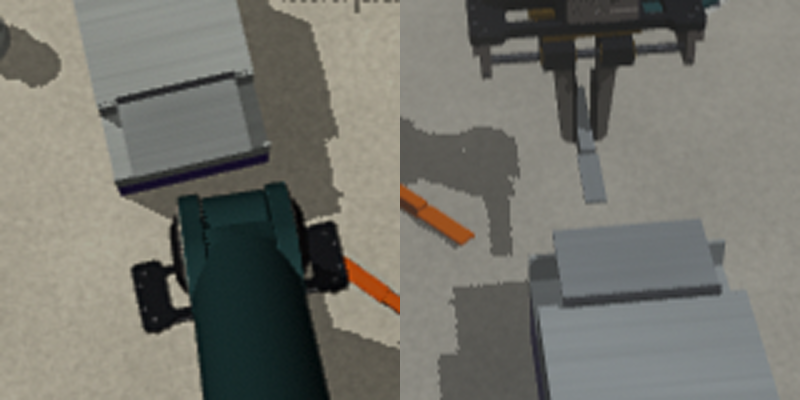

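```bash
python3 - <<'E'
from h import *
s=robot.state();p=s["tool_pos"];R=s["ee_rot"]
tip=p+R@np.array([.0904,0,-.0022]);print(tip,proj("scene",tip+[0,0,.0015]),proj("scene",tip+[0,0,.0115]))
E
python3 - <<'E'
import cv2
b=cv2.imread("pics/s4.png");cv2.imwrite("pics/tipz.png",cv2.resize(b[190:220,325:365],(800,600),interpolation=cv2.INTER_CUBIC))
E
```

```text
[ 0.53429081 -0.00090118  0.10913709] [342.73116434 210.10631466] [342.8052899  206.45000651]
```

View pics/tipz.png

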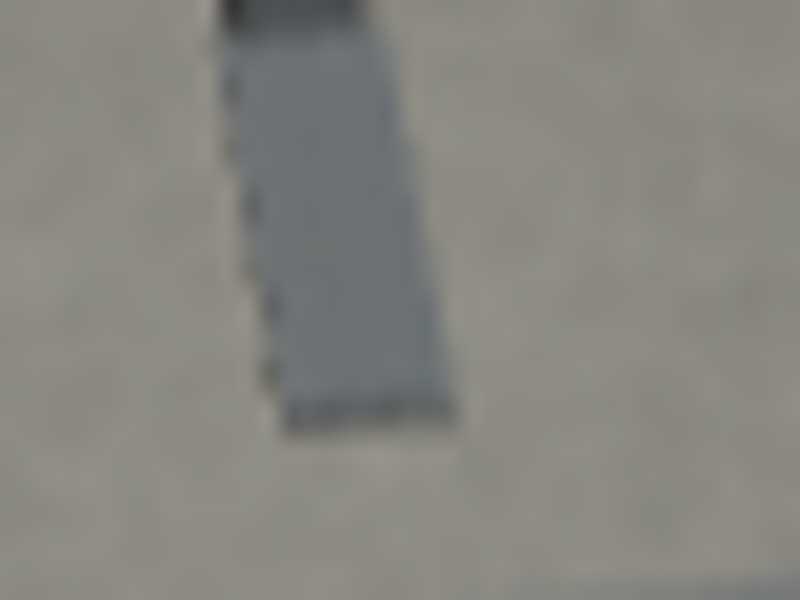

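The tip's top edge is at about (342.8,209.5), and the prediction was (342.7,210.1). The blade is level and at slot height. Next I'll align it and insert it.

>>> apply_moves(
  deltas=[
    [1,[0.02,-0.03,0.003],[0,0.001,0.001]],
    [1,[0.04,-0.065,0.006],[0,0.001,0.001]],
    [1,[0.04,-0.065,0.006],[0,0.001,0.001]],
    [1,[0.04,-0.065,0.006],[0,0.001,0.001]],
  ],
)

```text
time_s: 8.7
tool_pos: [0.4541, 0.002, 0.1058]
ee_rot: [[0.974, 0.224, 0.001], [0.224, -0.974, 0.0], [0.001, -0.0, -1.0]]
force: [-0.2, 0.0, -1.2]
grip_width: 0.0135
```

```bash
python3 - <<'E'
from h import *
delta(hood(-.280,0,.048),Rt(13))
E
```

```text
shift [ 0.1475 -0.0009  0.003 ] turn [-0.     -0.0008 -0.0003] t 8.7 w 0.013531237332509898 F [-0.2  0.  -1.2]
```

>>> apply_moves(
  deltas=[
    [1,[0.03,-0.001,0.002],[0,0,0]],
    [1,[0.06,-0.001,0.002],[0,0,0]],
    [1,[0.09,-0.001,0.002],[0,0,0]],
    [1,[0.115,-0.001,0.002],[0,0,0]],
    [1,[0.135,-0.001,0.002],[0,0,0]],
    [1,[0.147,-0.001,0.002],[0,0,0]],
    [1,[0.147,-0.001,0.002],[0,0,0]],
  ],
)

```text
time_s: 9.4
tool_pos: [0.4974, 0.012, 0.1054]
ee_rot: [[0.975, 0.224, 0.002], [0.224, -0.975, 0.0], [0.002, -0.0, -1.0]]
force: [-0.9, -0.4, -1.6]
grip_width: 0.0139
```

```bash
python3 - <<'E'
from h import *
import cv2
delta(hood(-.280,0,.048),Rt(13))
b=robot.capture("scene")[:,:,::-1]
cv2.imwrite("pics/ins.png",cv2.resize(b[180:270,310:430],(800,600),interpolation=cv2.INTER_CUBIC))
# path offsets: tip on arc radius r about hinge (x=-.127,z=.060); contact tip top edge
print("th  dx dz (frac of 300mm) along tool x, tool z")
x0=-.190; z0=.050
for th in range(10,111,10):
    t=np.radians(th); r=.063 if th<45 else .063-.018*min(1,(th-45)/35)
    # underside line offset 2mm below mid plane; tip top edge + 1.5mm below
    x=-.127-r*np.cos(t)+.002*np.sin(t); z=.060+r*np.sin(t)-.002*np.cos(t)-.0015
    print(th,round((x-x0)/.3,3),round(-(z-z0)/.3,3))
E
```

```text
shift [-0.0006 -0.0009  0.0012] turn [-0.0001 -0.001  -0.0008] t 9.4 w 0.01392877392677702 F [-0.9 -0.4 -1.6]
th  dx dz (frac of 300mm) along tool x, tool z
10 0.004 -0.058
20 0.015 -0.094
30 0.031 -0.128
40 0.053 -0.158
50 0.086 -0.178
60 0.124 -0.185
70 0.159 -0.183
80 0.191 -0.175
90 0.217 -0.178
100 0.243 -0.177
110 0.268 -0.172
```

View pics/ins.png

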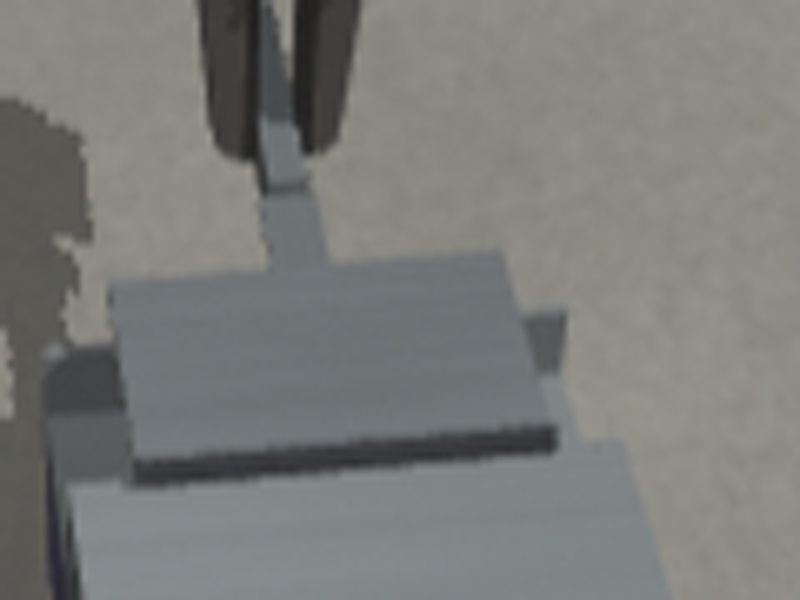

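The blade passes under the lip, with the cover still shut and the blade meeting the lip at crop (300,262). Next I'll lift along the arc.

>>> apply_moves(
  deltas=[
    [1,[0.002,0,-0.03],[0,0,0]],
    [1,[0.004,0,-0.058],[0,0,0]],
    [1,[0.009,0,-0.076],[0,0,0]],
    [1,[0.015,0,-0.094],[0,0,0]],
    [1,[0.023,0,-0.111],[0,0,0]],
    [1,[0.031,0,-0.128],[0,0,0]],
    [1,[0.042,0,-0.143],[0,0,0]],
    [1,[0.053,0,-0.158],[0,0,0]],
  ],
)

```text
time_s: 10.25
tool_pos: [0.5127, 0.0154, 0.1532]
ee_rot: [[0.975, 0.224, 0.001], [0.224, -0.975, 0.0], [0.002, 0.0, -1.0]]
force: [0.8, -0.1, -1.7]
grip_width: 0.0135
```

```bash
python3 - <<'E'
from h import *
import cv2
a=robot.capture("top")[:,:,::-1];b=robot.capture("scene")[:,:,::-1]
a=cv2.resize(a[150:270,240:360],(400,400),interpolation=cv2.INTER_CUBIC)
b=cv2.resize(b[160:320,290:450],(400,400),interpolation=cv2.INTER_CUBIC)
cv2.imwrite("pics/l1.png",np.hstack([a,b]))
# remaining to absolute arc points from the current state
for th in (50,60,70,80,90,100,110):
    t=np.radians(th); r=.063-.018*min(1,(th-45)/35)
    x=-.127-r*np.cos(t)+.002*np.sin(t); z=.060+r*np.sin(t)-.002*np.cos(t)-.0015
    print(th,end=' ');delta(hood(x-.0904,0,z-.0022),Rt(13))
E
```

```text
50 shift [ 0.0291 -0.0012 -0.016 ] turn [ 0.0001 -0.002  -0.0008] t 10.35 w 0.013609776628338397 F [-0.1  0.  -1.3]
60 shift [ 0.0671 -0.0013 -0.0221] turn [ 0.0001 -0.002  -0.0008] t 10.35 w 0.013609776628338397 F [-0.1  0.  -1.3]
70 shift [ 0.1026 -0.0013 -0.0205] turn [ 0.0001 -0.002  -0.0008] t 10.35 w 0.013609776628338397 F [-0.1  0.  -1.3]
80 shift [ 0.134  -0.0013 -0.0122] turn [ 0.0001 -0.002  -0.0008] t 10.35 w 0.013609776628338397 F [-0.1  0.  -1.3]
90 shift [ 0.1601 -0.0014 -0.0155] turn [ 0.0001 -0.002  -0.0008] t 10.35 w 0.013609776628338397 F [-0.1  0.  -1.3]
100 shift [ 0.1861 -0.0014 -0.0143] turn [ 0.0001 -0.002  -0.0008] t 10.35 w 0.013609776628338397 F [-0.1  0.  -1.3]
110 shift [ 0.211  -0.0014 -0.0086] turn [ 0.0001 -0.002  -0.0008] t 10.35 w 0.013609776628338397 F [-0.1  0.  -1.3]
```

View pics/l1.png

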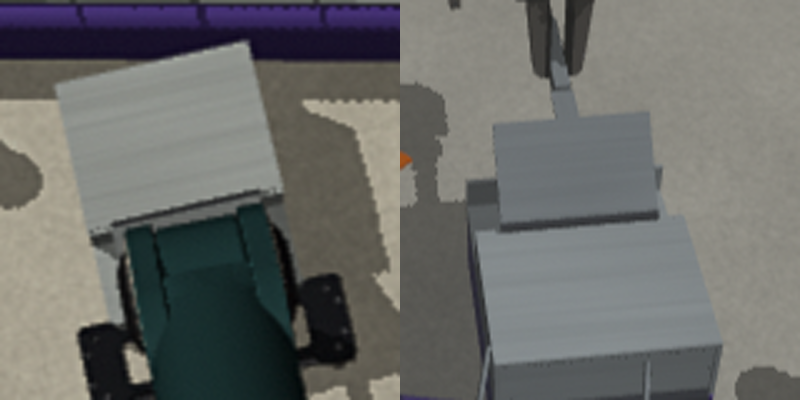

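The cover is up about 40° and resting on the blade. I'll keep going past vertical.

>>> apply_moves(
  deltas=[
    [1,[0.029,-0.001,-0.016],[0,0,0]],
    [1,[0.048,-0.001,-0.02],[0,0,0]],
    [1,[0.067,-0.001,-0.022],[0,0,0]],
    [1,[0.085,-0.001,-0.022],[0,0,0]],
    [1,[0.103,-0.001,-0.02],[0,0,0]],
    [1,[0.119,-0.001,-0.016],[0,0,0]],
    [1,[0.134,-0.001,-0.014],[0,0,0]],
    [1,[0.148,-0.001,-0.014],[0,0,0]],
  ],
)

```text
time_s: 11.15
tool_pos: [0.5559, 0.0257, 0.1569]
ee_rot: [[0.975, 0.224, 0.001], [0.224, -0.975, 0.0], [0.001, -0.0, -1.0]]
force: [-1.2, 0.1, -1.4]
grip_width: 0.0135
```

>>> apply_moves(
  deltas=[
    [1,[0.013,0,0],[0,0,0]],
    [1,[0.026,0,0],[0,0,0]],
    [1,[0.038,0,0],[0,0,0]],
    [1,[0.05,0,0.002],[0,0,0]],
    [1,[0.062,0,0.003],[0,0,0]],
    [1,[0.072,0,0.004],[0,0,0]],
    [1,[0.072,0,0.004],[0,0,0]],
    [1,[0.072,0,0.004],[0,0,0]],
  ],
)

```text
time_s: 11.95
tool_pos: [0.5766, 0.0304, 0.1559]
ee_rot: [[0.975, 0.224, 0.001], [0.224, -0.975, 0.0], [0.001, 0.0, -1.0]]
force: [-0.9, -0.6, -0.9]
grip_width: 0.0136
```

```bash
python3 - <<'E'
from h import *
import cv2
a=robot.capture("top")[:,:,::-1];b=robot.capture("scene")[:,:,::-1]
a=cv2.resize(a[150:270,240:360],(400,400),interpolation=cv2.INTER_CUBIC)
b=cv2.resize(b[160:320,290:450],(400,400),interpolation=cv2.INTER_CUBIC)
cv2.imwrite("pics/l2.png",np.hstack([a,b]))
E
```

```text
(no output)
```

View pics/l2.png

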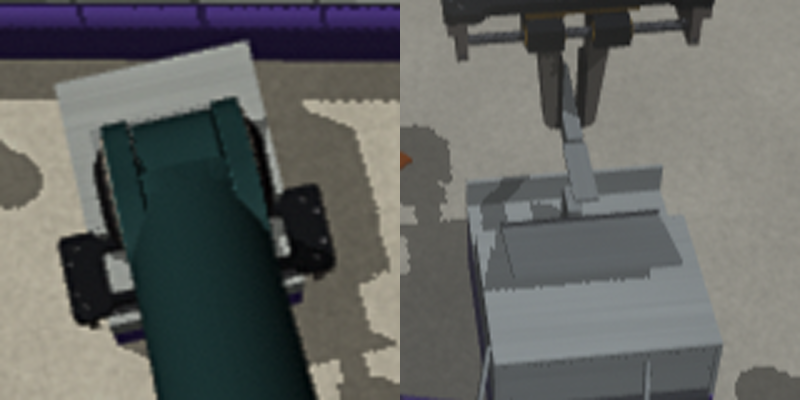

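The cover has fallen back open over the hood, and its plate is at crop (590,245). I'll retreat and return the lifter to its original spot.

>>> apply_moves(
  deltas=[
    [1,[-0.1,0,-0.02],[0,0,0]],
    [1,[-0.22,0,-0.02],[0,0,0]],
    [1,[-0.34,0,-0.02],[0,0,0]],
    [1,[-0.42,0.08,0],[0,0,0.04]],
    [1,[-0.44,0.2,0],[0,0,0.08]],
    [1,[-0.44,0.34,0],[0,0,0.12]],
    [1,[-0.44,0.48,0],[0,0,0.16]],
    [1,[-0.44,0.6,0],[0,0,0.2]],
  ],
)

```text
time_s: 12.85
tool_pos: [0.4884, -0.1769, 0.1562]
ee_rot: [[0.996, -0.092, 0.002], [-0.092, -0.996, -0.0], [0.002, 0.0, -1.0]]
force: [1.2, 0.4, -1.3]
grip_width: 0.0134
```

```bash
python3 - <<'E'
from h import *
delta([.472,-.329,.05],Rt(-9.8));print(robot.state()["tool_pos"])
E
```

```text
shift [-0.0086  0.5097  0.3541] turn [ 0.0001 -0.0015  0.0501] t 12.85 w 0.013396137856828834 F [ 1.2  0.4 -1.3]
[ 0.48841258 -0.17692058  0.15619399]
```

>>> apply_moves(
  deltas=[
    [1,[0,0.14,0.02],[0,0,0.025]],
    [1,[0,0.27,0.06],[0,0,0.05]],
    [1,[0,0.39,0.12],[0,0,0.05]],
    [1,[-0.005,0.48,0.2],[0,0,0.05]],
    [1,[-0.008,0.51,0.28],[0,0,0.05]],
    [1,[-0.008,0.51,0.35],[0,0,0.05]],
    [1,[-0.008,0.51,0.35],[0,0,0.05]],
    [1,[-0.008,0.51,0.35],[0,0,0.05]],
  ],
)

```text
time_s: 13.65
tool_pos: [0.4726, -0.3264, 0.0509]
ee_rot: [[0.986, -0.166, 0.001], [-0.166, -0.986, 0.001], [0.001, -0.001, -1.0]]
force: [0.1, -0.3, -0.9]
grip_width: 0.0136
```

```bash
python3 - <<'E'
from h import *
delta([.472,-.329,.0058],Rt(-9.8));print(robot.state()["tool_pos"])
E
```

```text
shift [-0.0008  0.0091  0.1502] turn [-0.0006 -0.0007  0.0027] t 13.65 w 0.013582448474386093 F [ 0.1 -0.3 -0.9]
[ 0.47262977 -0.32637114  0.05086847]
```

>>> apply_moves(
  deltas=[
    [1,[0,0.009,0.05],[0,0,0.003]],
    [1,[0,0.009,0.09],[0,0,0.003]],
    [1,[0,0.009,0.12],[0,0,0.003]],
    [1,[0,0.009,0.135],[0,0,0.003]],
    [1,[0,0.009,0.145],[0,0,0.003]],
    [1,[0,0.009,0.15],[0,0,0.003]],
    [1,[0,0.009,0.15],[0,0,0.003]],
  ],
)

```text
time_s: 14.35
tool_pos: [0.4724, -0.3294, 0.0059]
ee_rot: [[0.985, -0.171, 0.002], [-0.171, -0.985, 0.0], [0.002, -0.0, -1.0]]
force: [-0.0, 0.4, -2.0]
grip_width: 0.0134
```

```bash
python3 - <<'E'
from h import *
delta([.472,-.329,.0058],Rt(-9.8));print(robot.state()["tool_pos"])
E
```

```text
shift [-0.0014 -0.0011  0.0004] turn [-0.0003 -0.0012 -0.0005] t 14.35 w 0.013404526165364323 F [-0.   0.4 -2. ]
[ 0.4723587  -0.32939611  0.00592306]
```

>>> apply_moves(
  deltas=[
    [1,[0,0,0.003],[0,0,0]],
    [1,[0,0,0.003],[0,0,0]],
    [0.5,[0,0,0.003],[0,0,0]],
    [0.5,[0,0,0.002],[0,0,0]],
    [0.5,[0,0,0.002],[0,0,0]],
    [0.5,[0,0,0.002],[0,0,0]],
    [0.5,[0,0,0.002],[0,0,0]],
    [0.5,[0,0,0.002],[0,0,0]],
  ],
)

```text
time_s: 15.15
tool_pos: [0.4721, -0.3293, 0.005]
ee_rot: [[0.985, -0.171, 0.001], [-0.171, -0.985, 0.0], [0.001, -0.001, -1.0]]
force: [-0.3, -0.5, 0.2]
grip_width: 0.0463
```

>>> apply_moves(
  deltas=[
    [0.5,[0,0,-0.03],[0,0,0]],
    [0.5,[0,0,-0.1],[0,0,0]],
    [0.5,[0,0,-0.25],[0,0,0]],
    [0.5,[0,0,-0.4],[0,0,0]],
    [0.5,[-0.03,-0.12,-0.52],[0,0,-0.04]],
    [0.5,[-0.06,-0.26,-0.6],[0,0,-0.08]],
    [0.5,[-0.06,-0.4,-0.6],[0,0,-0.12]],
    [0.5,[-0.06,-0.54,-0.6],[0,0,-0.16]],
  ],
)

```text
time_s: 15.95
tool_pos: [0.4823, -0.1655, 0.1873]
ee_rot: [[0.997, 0.081, 0.005], [0.081, -0.997, -0.001], [0.005, 0.002, -1.0]]
force: [0.0, -0.7, 0.1]
grip_width: 0.0461
```

```bash
python3 - <<'E'
from h import *
import cv2
delta(hood(-.163,0,.042)+[0,0,.09],Rt(13))
a=robot.capture("top")[:,:,::-1];b=robot.capture("scene")[:,:,::-1]
cv2.imwrite("pics/t5.png",a);cv2.imwrite("pics/s5.png",b)
b=cv2.resize(b[170:350,150:430],(800,514),interpolation=cv2.INTER_CUBIC)
cv2.imwrite("pics/l3.png",b)
E
```

```text
shift [ 0.4835 -0.6428 -0.0044] turn [ 0.0012 -0.0029 -0.0927] t 15.95 w 0.0460707449008274 F [ 0.  -0.7  0.1]
```

View pics/l3.png

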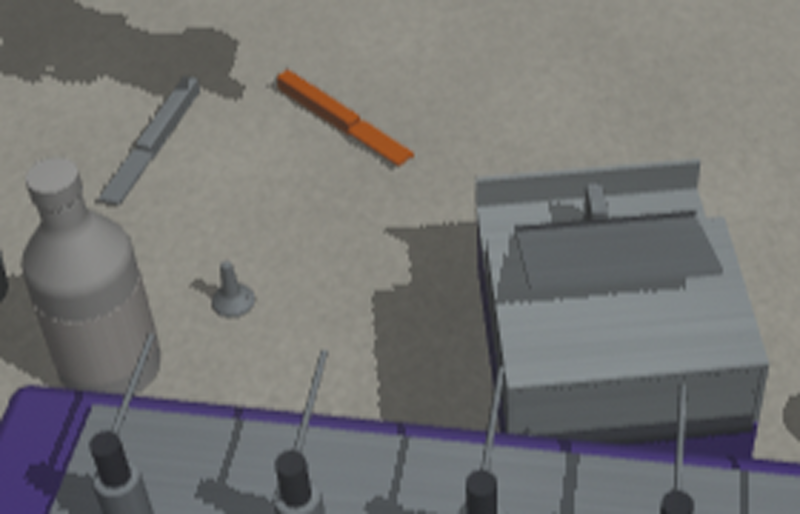

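View pics/t5.png

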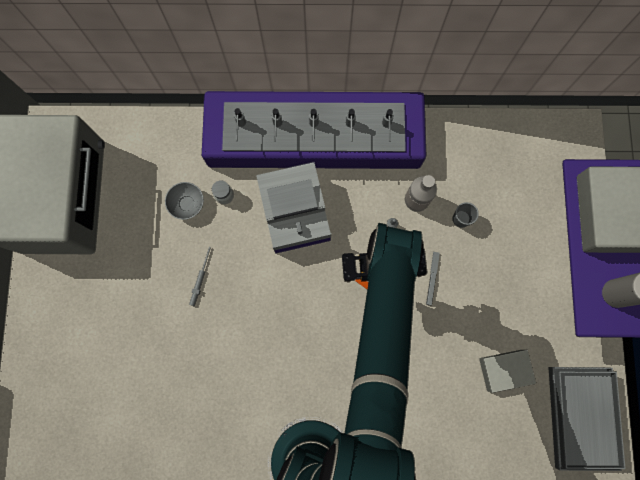

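The lifter lies flat back in its place, the cover is folded back, and the fin shows at top (301,229). I'll check the fin's position.

```bash
python3 - <<'E'
from h import *
import cv2
a=cv2.imread("pics/t5.png");b=cv2.imread("pics/s5.png")
a=cv2.resize(a[215:245,285:315],(400,400),interpolation=cv2.INTER_CUBIC)
b=cv2.resize(b[225:255,345:375],(400,400),interpolation=cv2.INTER_CUBIC)
cv2.imwrite("pics/fin.png",np.hstack([a,b]))
for x in(-.177,-.149):
  for y in (-.006,.006):
    X=hood(x,y,.050);u=proj("top",X);v=proj("scene",X);print(x,y,((u-[285,215]+.5)*13.33).round(),((v-[345,225]+.5)*13.33).round()+[400,0])
E
```

```text
-0.177 -0.006 [228. 220.] [536. 130.]
-0.177 0.006 [169. 233.] [616. 124.]
-0.149 -0.006 [198.  86.] [563. 264.]
-0.149 0.006 [139.  99.] [645. 257.]
```

View pics/fin.png

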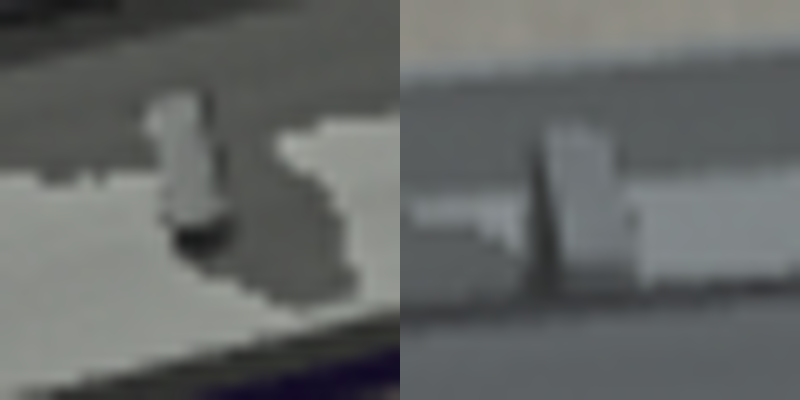

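The fin's top face matches the prediction to about 1 mm in both views, so I'll approach.

>>> apply_moves(
  deltas=[
    [0.5,[0.08,-0.12,-0.004],[0,0,-0.03]],
    [0.5,[0.18,-0.25,-0.004],[0,0,-0.06]],
    [0.5,[0.28,-0.38,-0.004],[0,0,-0.093]],
    [0.5,[0.38,-0.51,-0.004],[0,0,-0.093]],
    [0.5,[0.46,-0.61,-0.004],[0,0,-0.093]],
    [0.5,[0.483,-0.643,-0.004],[0,0,-0.093]],
    [0.5,[0.483,-0.643,-0.004],[0,0,-0.093]],
    [0.5,[0.483,-0.643,-0.004],[0,0,-0.093]],
  ],
)

```text
time_s: 16.85
tool_pos: [0.6103, 0.0351, 0.1864]
ee_rot: [[0.975, 0.222, 0.001], [0.222, -0.975, -0.001], [0.0, 0.001, -1.0]]
force: [-0.5, 0.3, -0.0]
grip_width: 0.0461
```

```bash
python3 - <<'E'
from h import *
delta(hood(-.163,0,.042)+[0,0,-.018],Rt(13))
E
```

```text
shift [ 0.0053 -0.011   0.3515] turn [ 0.0008 -0.0002 -0.002 ] t 16.85 w 0.04612480736871872 F [-0.5  0.3 -0. ]
```

>>> apply_moves(
  deltas=[
    [0.5,[0.005,-0.011,0.05],[0,0,-0.002]],
    [0.5,[0.005,-0.011,0.12],[0,0,-0.002]],
    [0.5,[0.005,-0.011,0.19],[0,0,-0.002]],
    [0.5,[0.005,-0.011,0.25],[0,0,-0.002]],
    [0.5,[0.005,-0.011,0.3],[0,0,-0.002]],
    [0.5,[0.005,-0.011,0.33],[0,0,-0.002]],
    [0.5,[0.005,-0.011,0.35],[0,0,-0.002]],
    [0.5,[0.005,-0.011,0.35],[0,0,-0.002]],
  ],
)

```text
time_s: 17.65
tool_pos: [0.6115, 0.0403, 0.081]
ee_rot: [[0.974, 0.226, 0.001], [0.226, -0.974, 0.0], [0.001, -0.0, -1.0]]
force: [0.5, -0.2, 0.0]
grip_width: 0.0461
```

```bash
python3 - <<'E'
from h import *
import cv2
delta(hood(-.163,0,.042)+[0,0,-.018],Rt(13))
b=robot.capture("scene")[:,:,::-1]
cv2.imwrite("pics/g1.png",cv2.resize(b[170:290,290:450],(800,600),interpolation=cv2.INTER_CUBIC))
E
```

```text
shift [-0.0025  0.0056  0.    ] turn [-0.     -0.0004  0.0009] t 17.65 w 0.04607211648581498 F [ 0.5 -0.2  0. ]
```

View pics/g1.png

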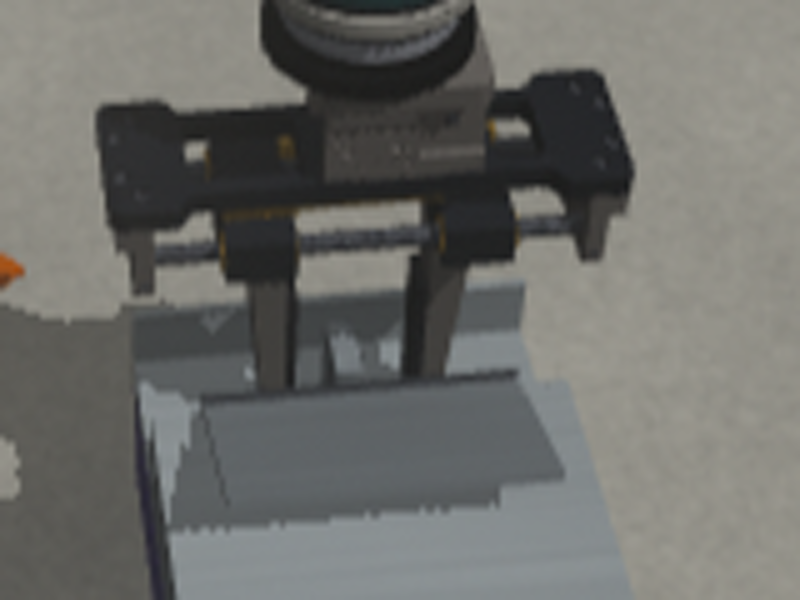

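The fingers straddle the fin at crop (345,355). I'll correct 1.7 mm in y and close.

>>> apply_moves(
  deltas=[
    [0.7,[0,0.006,0],[0,0,0]],
    [0.85,[0,0.006,0],[0,0,0]],
    [1,[0,0.006,0],[0,0,0]],
    [1,[0,0.006,0],[0,0,0]],
    [1,[0,0.006,0],[0,0,0]],
    [1,[0,0.006,0],[0,0,0]],
    [1,[0,0.006,0],[0,0,0]],
    [1,[0,0.006,0],[0,0,0]],
  ],
)

```text
time_s: 18.5
tool_pos: [0.6126, 0.0381, 0.0818]
ee_rot: [[0.974, 0.226, 0.002], [0.226, -0.974, -0.001], [0.002, 0.001, -1.0]]
force: [0.8, -4.0, 1.6]
grip_width: 0.0117
```

>>> apply_moves(
  deltas=[
    [1,[0,0,0],[0,0,0]],
    [1,[0,0,0],[0,0,0]],
    [1,[0,0,0],[0,0,0]],
  ],
)

```text
time_s: 18.8
tool_pos: [0.6126, 0.0381, 0.0818]
ee_rot: [[0.974, 0.226, 0.002], [0.226, -0.974, -0.001], [0.002, 0.001, -1.0]]
force: [1.9, -4.4, 2.4]
grip_width: 0.0116
```

```bash
python3 - <<'E'
from h import *
s=robot.state();print(s["grip_width"],s["tool_pos"],s["force"],s["torque"])
# arc offsets of fin in tool axes (tool level, yaw 13): tool x = case x, tool z=-world z
g=s["tool_pos"]+s["ee_rot"]@np.array([0,0,-.019]); f=np.linalg.inv(np.array([[np.cos(YAW),-np.sin(YAW),0],[np.sin(YAW),np.cos(YAW),0],[0,0,1]]))@(g-HO)
print("grasp in hood",f)
for th in np.arange(.05,1.01,.05):
    c,q=np.cos(th),np.sin(th)
    X=f[0]*c+f[2]*q-f[0];Z=-f[0]*q+f[2]*c-f[2]
    print(round(th,2),round(X/.3,3),round(-Z/.3,3))
E
```

```text
0.011630911959160854 [0.61259013 0.03812249 0.08176887] [ 1.86070114 -4.442145    2.40570684] [-1.07830617 -0.25272527  0.23792358]
grasp in hood [-0.16175211 -0.00069899  0.04376882]
0.05 0.008 -0.027
0.1 0.017 -0.053
0.15 0.028 -0.079
0.2 0.04 -0.104
0.25 0.053 -0.129
0.3 0.067 -0.153
0.35 0.083 -0.176
0.4 0.099 -0.198
0.45 0.117 -0.22
0.5 0.136 -0.241
0.55 0.156 -0.26
0.6 0.177 -0.279
0.65 0.198 -0.297
0.7 0.221 -0.313
0.75 0.244 -0.328
0.8 0.268 -0.343
0.85 0.293 -0.355
0.9 0.318 -0.367
0.95 0.344 -0.378
1.0 0.371 -0.387
```

>>> apply_moves(
  deltas=[
    [1,[0.008,0,-0.027],[0,0,0]],
    [1,[0.017,0,-0.053],[0,0,0]],
    [1,[0.028,0,-0.079],[0,0,0]],
    [1,[0.04,0,-0.104],[0,0,0]],
    [1,[0.053,0,-0.129],[0,0,0]],
    [1,[0.067,0,-0.153],[0,0,0]],
    [1,[0.083,0,-0.176],[0,0,0]],
    [1,[0.083,0,-0.176],[0,0,0]],
  ],
)

```text
time_s: 19.6
tool_pos: [0.6342, 0.0433, 0.1332]
ee_rot: [[0.974, 0.226, -0.005], [0.226, -0.974, -0.002], [-0.005, 0.001, -1.0]]
force: [-2.7, -5.3, -2.9]
grip_width: 0.0116
```

```bash
cat >> h.py <<'E'
def where():
    s=robot.state();g=s["tool_pos"]+s["ee_rot"]@np.array([0,0,-.019])
    c,q=np.cos(YAW),np.sin(YAW);d=g-HO;X=c*d[0]+q*d[1];Y=-q*d[0]+c*d[1];Z=d[2]
    th0=np.arctan2(.0438,.1618)
    print("r",round(np.hypot(X,Z),4),"th",round(np.arctan2(Z,-X)-th0,3),"y",round(Y,4),"XZ",round(X,4),round(Z,4),"w",round(s["grip_width"],4),"F",s["force"].round(1),"T",s["torque"].round(2),"t",s["time_s"])
    th=np.arctan2(Z,-X)-th0
    for t in list(np.arange(.4,1.01,.05))+[.76,.97]:
        x=-.1618*np.cos(t)+.0438*np.sin(t);z=.1618*np.sin(t)+.0438*np.cos(t)
        print(round(t,2),round((x-X)/.3,3),round(-(z-Z)/.3,3))
E
python3 - <<'E'
from h import *
import cv2
where();print(robot.state()["ee_rot"])
b=robot.capture("scene")[:,:,::-1]
cv2.imwrite("pics/g2.png",cv2.resize(b[120:300,270:480],(700,600),interpolation=cv2.INTER_CUBIC))
E
```

```text
r 0.1689 th 0.335 y -0.0005 XZ -0.1395 0.0952 w 0.0116 F [-2.7 -5.3 -2.9] T [-1.3   0.78  0.3 ] t 19.6
0.4 0.025 -0.027
0.45 0.043 -0.049
0.5 0.062 -0.069
0.55 0.081 -0.089
0.6 0.102 -0.108
0.65 0.124 -0.125
0.7 0.146 -0.142
0.75 0.17 -0.157
0.8 0.194 -0.171
0.85 0.219 -0.184
0.9 0.244 -0.196
0.95 0.27 -0.206
1.0 0.296 -0.215
0.76 0.174 -0.16
0.97 0.28 -0.21
[[ 9.74053308e-01  2.26271274e-01 -4.63297025e-03]
 [ 2.26265680e-01 -9.74064133e-01 -1.70482045e-03]
 [-4.89856204e-03  6.12303836e-04 -9.99987815e-01]]
```

View pics/g2.png

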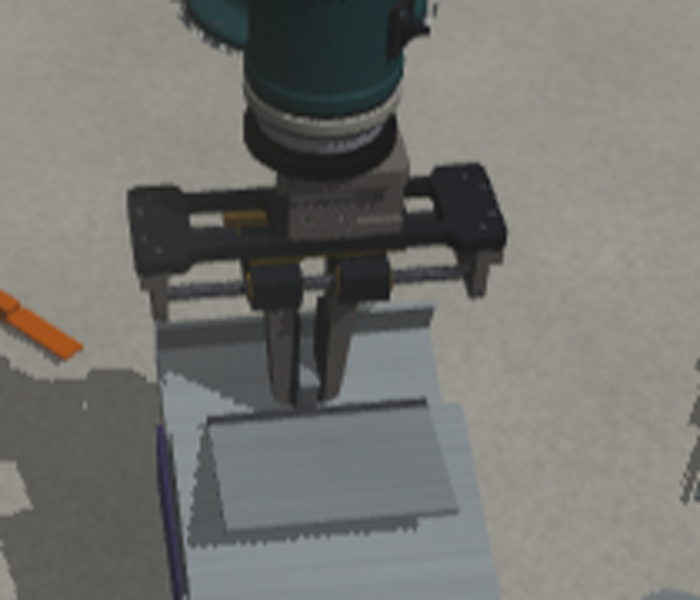

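The hood is rising and the fin is pivoting cleanly at a constant radius. I'll continue.

>>> apply_moves(
  deltas=[
    [1,[0.025,0,-0.03],[0,0,0]],
    [1,[0.043,0,-0.051],[0,0,0]],
    [1,[0.062,0,-0.071],[0,0,0]],
    [1,[0.081,0,-0.09],[0,0,0]],
    [1,[0.102,0,-0.109],[0,0,0]],
    [1,[0.124,0,-0.126],[0,0,0]],
    [1,[0.146,0,-0.143],[0,0,0]],
    [1,[0.17,0,-0.158],[0,0,0]],
  ],
)

```text
time_s: 20.45
tool_pos: [0.6831, 0.0552, 0.1808]
ee_rot: [[0.974, 0.226, -0.006], [0.226, -0.974, -0.002], [-0.006, 0.0, -1.0]]
force: [-4.5, -4.8, 2.3]
grip_width: 0.0119
```

```bash
python3 - <<'E'
from h import *
where()
E
```

```text
r 0.1682 th 0.749 y 0.0001 XZ -0.089 0.1428 w 0.0119 F [-4.5 -4.8  2.3] T [-1.17  1.55  0.29] t 20.45
0.4 -0.143 0.131
0.45 -0.125 0.11
0.5 -0.107 0.089
0.55 -0.087 0.07
0.6 -0.066 0.051
0.65 -0.044 0.033
0.7 -0.022 0.017
0.75 0.002 0.001
0.8 0.026 -0.013
0.85 0.05 -0.026
0.9 0.076 -0.037
0.95 0.102 -0.048
1.0 0.128 -0.057
0.76 0.006 -0.002
0.97 0.112 -0.052
```

>>> apply_moves(
  deltas=[
    [1,[0.026,0,-0.014],[0,0,0]],
    [1,[0.05,0,-0.027],[0,0,0]],
    [1,[0.076,0,-0.038],[0,0,0]],
    [1,[0.096,0,-0.046],[0,0,0]],
    [1,[0.11,0,-0.052],[0,0,0]],
    [1,[0.11,0,-0.052],[0,0,0]],
    [1,[0.11,0,-0.052],[0,0,0]],
  ],
)

```text
time_s: 21.15
tool_pos: [0.7177, 0.0636, 0.1975]
ee_rot: [[0.974, 0.227, 0.001], [0.227, -0.974, 0.0], [0.001, -0.0, -1.0]]
force: [-1.7, -4.4, 4.3]
grip_width: 0.0116
```

```bash
python3 - <<'E'
from h import *
import cv2
where()
a=robot.capture("top")[:,:,::-1];b=robot.capture("scene")[:,:,::-1]
cv2.imwrite("pics/t6.png",a);cv2.imwrite("pics/s6.png",b)
cv2.imwrite("pics/g3.png",np.hstack([cv2.resize(a[130:270,230:370],(400,400)),cv2.resize(b[130:320,270:460],(400,400),interpolation=cv2.INTER_CUBIC)]))
for th in (.9,.96,1.02):
  for x,y,z in ((0,.08,.058),(0,-.08,.058),(-.129,.08,.058),(-.129,-.08,.058)):
    v=proj("scene",hood(x,y,z,th));u=proj("top",hood(x,y,z,th));print(th,x,y,((u-[230,130]+.5)*400/140).round(),((v-[270,130]+.5)*400/190).round()+[400,0])
E
```

```text
r 0.1682 th 0.982 y 0.0004 XZ -0.0536 0.1595 w 0.0116 F [-1.7 -4.4  4.3] T [-0.84  0.84  0.2 ] t 21.15
0.4 -0.261 0.187
0.45 -0.243 0.165
0.5 -0.225 0.145
0.55 -0.205 0.125
0.6 -0.184 0.106
0.65 -0.162 0.089
0.7 -0.14 0.072
0.75 -0.116 0.057
0.8 -0.092 0.043
0.85 -0.068 0.03
0.9 -0.042 0.018
0.95 -0.016 0.008
1.0 0.01 -0.001
0.76 -0.112 0.054
0.97 -0.006 0.004
0.9 0 0.08 [69. 91.] [723. 416.]
0.9 0 -0.08 [232.  56.] [526. 433.]
0.9 -0.129 0.08 [ 75. 139.] [716. 258.]
0.9 -0.129 -0.08 [250. 101.] [515. 274.]
0.96 0 0.08 [69. 90.] [723. 420.]
0.96 0 -0.08 [232.  55.] [526. 437.]
0.96 -0.129 0.08 [ 73. 129.] [718. 264.]
0.96 -0.129 -0.08 [248.  91.] [516. 280.]
1.02 0 0.08 [69. 89.] [723. 424.]
1.02 0 -0.08 [231.  54.] [527. 441.]
1.02 -0.129 0.08 [ 71. 120.] [721. 270.]
1.02 -0.129 -0.08 [246.  82.] [517. 287.]
```

View pics/g3.png

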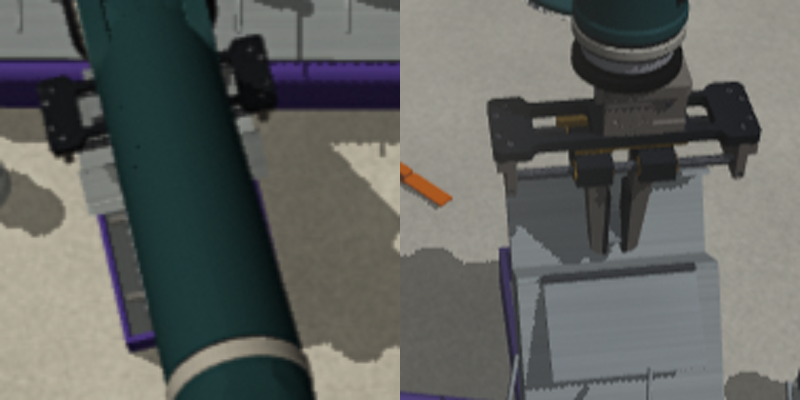

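The hood is near the balance point. Before easing back I'll check its actual angle on the main-top front edge.

```bash
python3 - <<'E'
from h import *
import cv2
b=cv2.imread("pics/s6.png")
c=cv2.resize(b[200:340,300:440],(600,600),interpolation=cv2.INTER_CUBIC)
k=600/140
for th,col in ((.84,(255,0,0)),(.92,(0,255,0)),(1.0,(0,0,255))):
  for x,z in ((-.129,.058),(-.201,.042)):
    for y in (.08,-.08):
      v=(proj("scene",hood(x,y,z,th))-[300,200]+.5)*k
      cv2.circle(c,tuple(int(q) for q in v),2,col,-1)
cv2.imwrite("pics/g4.png",c)
E
```

```text
(no output)
```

View pics/g4.png

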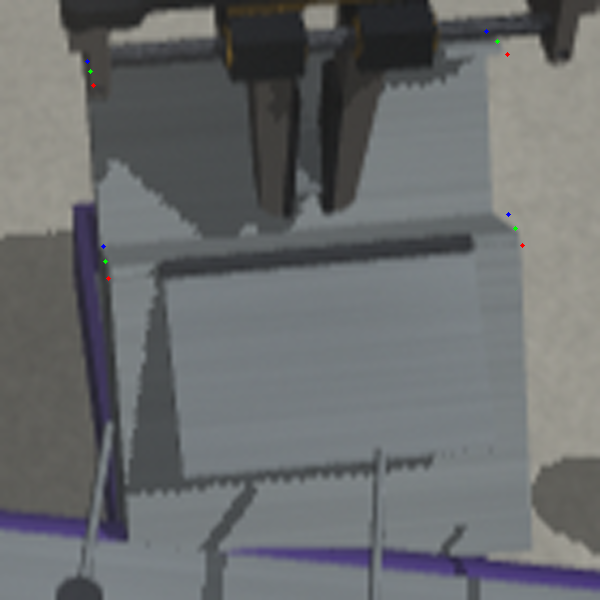

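The main-top front edge, with corners at (520,232) and (105,265), falls between the .92 and 1.0 markers. The hood is at about 0.94–0.98 rad, which is past balance, and still held. I'll ease it back slowly.

>>> apply_moves(
  deltas=[
    [1,[-0.01,0,0.005],[0,0,0]],
    [1,[-0.026,0,0.012],[0,0,0]],
    [1,[-0.042,0,0.019],[0,0,0]],
    [1,[-0.058,0,0.026],[0,0,0]],
    [1,[-0.073,0,0.033],[0,0,0]],
    [1,[-0.088,0,0.041],[0,0,0]],
    [1,[-0.102,0,0.049],[0,0,0]],
    [1,[-0.102,0,0.049],[0,0,0]],
  ],
)

```text
time_s: 22.05
tool_pos: [0.6874, 0.0562, 0.1822]
ee_rot: [[0.974, 0.227, -0.0], [0.227, -0.974, -0.0], [-0.0, 0.0, -1.0]]
force: [0.2, -3.9, 3.0]
grip_width: 0.0115
```

>>> apply_moves(
  deltas=[
    [1,[0,0,0],[0,0,0]],
    [1,[0,0,0],[0,0,0]],
    [1,[0,0,0],[0,0,0]],
  ],
)

```text
time_s: 22.35
tool_pos: [0.6879, 0.0564, 0.1825]
ee_rot: [[0.974, 0.227, 0.0], [0.227, -0.974, -0.0], [0.0, 0.0, -1.0]]
force: [-1.5, -3.9, 3.1]
grip_width: 0.0117
```

```bash
python3 - <<'E'
from h import *
import cv2
where()
a=robot.capture("top")[:,:,::-1];b=robot.capture("scene")[:,:,::-1]
cv2.imwrite("pics/t7.png",a);cv2.imwrite("pics/s7.png",b)
def draw(im,cam,o,n,ths):
  k=400/n
  c=cv2.resize(im[o[1]:o[1]+n,o[0]:o[0]+n],(400,400),interpolation=cv2.INTER_CUBIC)
  for th,col in zip(ths,((255,0,0),(0,255,0),(0,0,255))):
   for x,z in ((-.129,.058),(-.201,.042),(-.129,.016)):
    for y in (.08,-.08):
      v=(proj(cam,hood(x,y,z,th))-o+.5)*k
      cv2.circle(c,tuple(int(q) for q in v),1,col,-1)
  return c
cv2.imwrite("pics/g5.png",np.hstack([draw(a,"top",np.array([240,150]),100,(.68,.76,.84)),draw(b,"scene",np.array([310,190]),100,(.68,.76,.84))]))
E
```

```text
r 0.1672 th 0.779 y 0.0001 XZ -0.0842 0.1445 w 0.0117 F [-1.5 -3.9  3.1] T [-0.99  0.18  0.19] t 22.35
0.4 -0.159 0.137
0.45 -0.141 0.116
0.5 -0.123 0.095
0.55 -0.103 0.075
0.6 -0.082 0.057
0.65 -0.06 0.039
0.7 -0.038 0.023
0.75 -0.014 0.007
0.8 0.01 -0.007
0.85 0.034 -0.02
0.9 0.06 -0.032
0.95 0.086 -0.042
1.0 0.112 -0.051
0.76 -0.01 0.004
0.97 0.096 -0.046
```

View pics/g5.png

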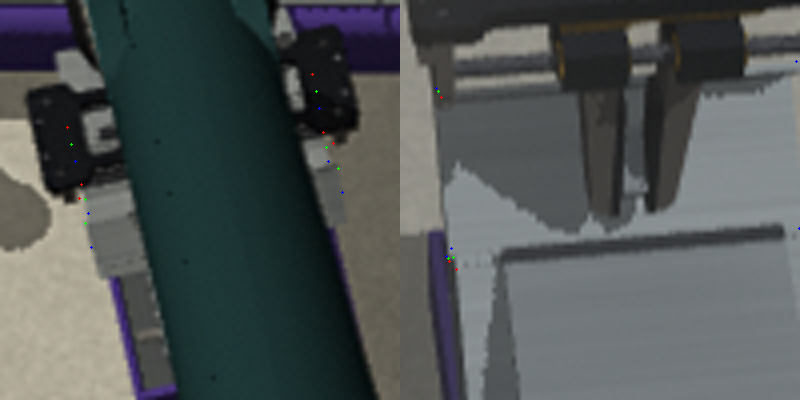

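```bash
python3 - <<'E'
from h import *
import cv2
b=cv2.imread("pics/s7.png");o=np.array([400,200]);k=8
c=cv2.resize(b[200:275,370:450],(640,600),interpolation=cv2.INTER_CUBIC);o=np.array([370,200])
for th,col in ((.68,(255,0,0)),(.76,(0,255,0)),(.84,(0,0,255))):
  for x,z in ((-.129,.058),(-.201,.042)):
    v=(proj("scene",hood(x,-.0,z,th))-o+.5)*k; w=(proj("scene",hood(x,.08,z,th))-o+.5)*k
    print(th,x,w.round());cv2.circle(c,tuple(int(q) for q in w),3,col,-1)
c2=cv2.resize(b[200:275,305:385],(640,600),interpolation=cv2.INTER_CUBIC);o=np.array([305,200])
for th,col in ((.68,(255,0,0)),(.76,(0,255,0)),(.84,(0,0,255))):
  for x,z in ((-.129,.058),(-.201,.042)):
    w=(proj("scene",hood(x,-.08,z,th))-o+.5)*k
    cv2.circle(c2,tuple(int(q) for q in w),3,col,-1)
cv2.imwrite("pics/g6.png",np.hstack([c2[:,:400],c[:,240:]]))
E
```

```text
0.68 -0.129 [362. 358.]
0.68 -0.201 [313.  43.]
0.76 -0.129 [375. 377.]
0.76 -0.201 [330.  48.]
0.84 -0.129 [389. 400.]
0.84 -0.201 [349.  59.]
```

View pics/g6.png

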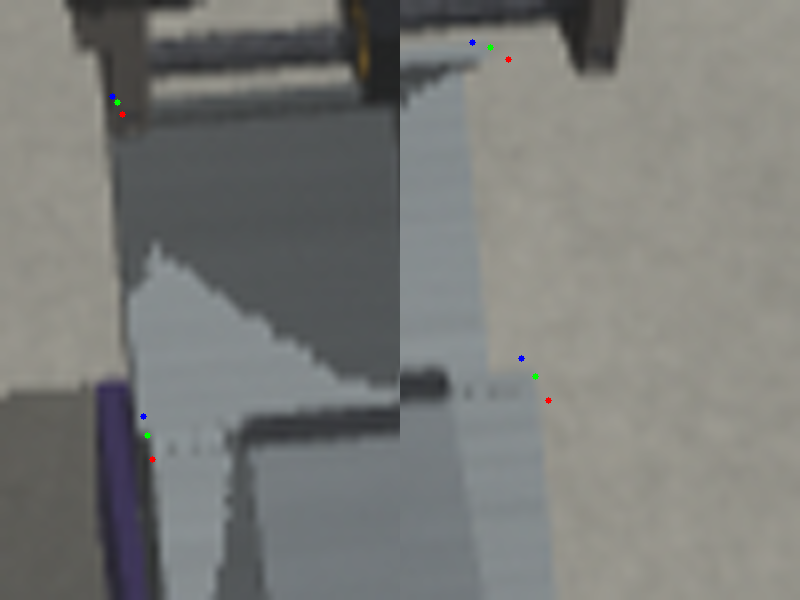

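The main-top corners, at right (537,377) and left (147,437), sit on the 0.76 rad markers. The arm's own position gives 0.78. I'll settle, then check that it holds still and that nothing else moved.

>>> apply_moves(
  deltas=[
    [1,[0,0,0],[0,0,0]],
    [1,[0,0,0],[0,0,0]],
    [1,[0,0,0],[0,0,0]],
    [1,[0,0,0],[0,0,0]],
    [1,[0,0,0],[0,0,0]],
    [1,[0,0,0],[0,0,0]],
  ],
)

```text
time_s: 23.05
tool_pos: [0.6881, 0.0564, 0.1826]
ee_rot: [[0.974, 0.226, 0.001], [0.226, -0.974, -0.0], [0.001, 0.0, -1.0]]
force: [-1.4, -5.4, 3.0]
grip_width: 0.0117
```

```bash
python3 - <<'E'
from h import *
import cv2
where()
b=robot.capture("scene")[:,:,::-1];a=robot.capture("top")[:,:,::-1]
b0=cv2.imread("pics/scene0.png");a0=cv2.imread("pics/top0.png");b7=cv2.imread("pics/s7.png")
d=cv2.absdiff(b,b0).max(2);da=cv2.absdiff(a,a0).max(2)
for n,(x,y,w,h) in dict(lifter=(180,190,45,55),orange=(243,190,55,40),bottlebeaker=(110,225,95,90),spec=(220,255,25,30),handp=(470,210,30,65),jardish=(450,285,110,55)).items():
    print(n,(d[y:y+h,x:x+w]>30).sum())
print("hood change since last",(cv2.absdiff(b,b7).max(2)[190:340,300:440]>30).sum())
cv2.imwrite("pics/end.png",b)
E
```

```text
r 0.1672 th 0.78 y 0.0001 XZ -0.0841 0.1446 w 0.0117 F [-1.4 -5.4  3. ] T [-0.98  0.26  0.17] t 23.05
0.4 -0.16 0.137
0.45 -0.142 0.116
0.5 -0.123 0.095
0.55 -0.103 0.076
0.6 -0.082 0.057
0.65 -0.061 0.039
0.7 -0.038 0.023
0.75 -0.015 0.007
0.8 0.009 -0.007
0.85 0.034 -0.02
0.9 0.059 -0.031
0.95 0.085 -0.042
1.0 0.112 -0.051
0.76 -0.01 0.005
0.97 0.096 -0.045
lifter 1580
orange 0
bottlebeaker 289
spec 248
handp 0
jardish 0
hood change since last 1
```

View pics/end.png

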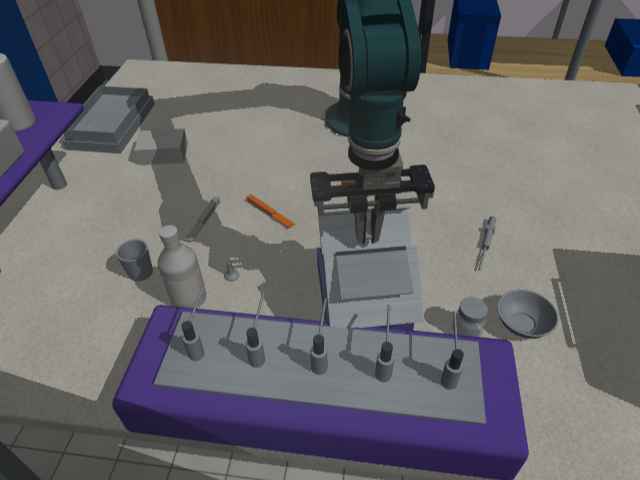

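The picture shows the hood held at its tilt, the lifter flat at (203,218), and the bystanders in place. The pixel differences around the lifter, bottle and funnel come from the arm's shadow. I'm handing it in.

```bash
python3 - <<'E'
from rig import robot
print(robot.job_done()); s=robot.state(); print(s["time_s"],s["tool_pos"],s["grip_width"])
E
```

```text
the job is handed in; nothing more can be done
None
the job is handed in; nothing more can be done
```

The job is handed in at about 23 s, with the gripper still holding the fin and the hood at about 0.77 rad, below its balance point.

**Lifter and cover:** I levered the cover up with the lifter's blade until it fell back open. I then laid the lifter flat on the bench, within about 1 mm of where it had been.

**Hood:** I pinched the fin and raised the hood to about 0.94 rad by the camera, 0.98 by the arm's position. I then eased it back.

**Last checks:**
- **Final angle:** the camera gives about 0.76 rad and the arm's position 0.78. The two methods differ by 0.02–0.04 rad, but both put the peak past 0.90 and the end inside 0.64–0.86.
- **Steadiness:** the hood did not move over the last 0.7 s, and the grip width stayed at 11.7 mm.
- **Bystanders:** the orange look-alike, handpiece, jar and dish show no change. The pixel differences around the lifter, bottle, beaker and funnel look like the arm's shadow. I judged that from the final picture and did not measure those positions again.

**What went wrong:** my first grasp of the lifter failed because I lifted before the slow fingers had shut. The lifter had not moved, so I gripped it again.

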